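Sort two thread spools through the seesaw gate of the dispenser

ROBOT

A 6-joint arm with a two-finger parallel gripper is mounted at the origin on the work surface. World frame = base frame: x ahead of the robot, y to its left, z up, the work surface at z = 0. Lengths are in m, angles in degrees, forces in N, time in s.
With the tool pointing down it reaches from about 0.25 to 0.725 m from the base axis. Payload 9.7 kg.
Tool frame: the origin (TCP) lies at the very end of the fingers, on their centre line; the grasp point (between the pads) lies grasp_offset behind it (grasp_offset is the distance from the TCP to the grasp point, in m); z points along the fingers, y is the line along which they close (so a half turn about z gives the same grasp; the last joint's range is limited). The gripper opens to 85 mm and grips with 20 to 120 N. Pads are 22 mm wide; open, the fingers measure 114 mm over their backs; the gripper's body (76 mm by 85 mm) begins 54 mm behind the grasp point. The pads swing forward as they close: fully open they stand 13 mm farther back than shut.
Start: joints at [66.807, 4.979, 10.078, 95.1, 0, 90], TCP at [0.217, 0.506, 0.231] pointing down, gripper open.
Joint ranges: [-179.16, 179.16], [-48.56, 103.87], [-65.8, 70.77], [-126.05, 130.52], [-82.76, 87.17], [-180, 180]. Speed limits (degrees/s): [127.2, 127.2, 147.25, 180, 180, 180].

INTERFACE

Orientations are given as [roll, pitch, yaw] about the fixed x, y, z axes, in that order (R = Rz(yaw) Ry(pitch) Rx(roll)).
In Python, from workcell import get_obs, camera, calibration, job_done, recognise, cut_out, mark_of, grasp_offset gives the robot as it stands.
- The arm moves only by the tool servo_tool, never from a script. Its argument "moves" is a list of rows, each a list of 3 entries, a list of its own where there are three numbers: the turn, a rotation vector about the tool's x, y, z in degrees, then the shift along the tool's x, y, z in m, then the opening in per cent of the stroke, from 0 (shut) to 100 (fully open). In form: [[[ax, ay, az], [x, y, z], claw], ...]. A call has 1 to 12 rows; each row shifts and turns the commanded pose from where the row before left it, along the tool's axes as they then stand; what a row does not reach is not made up. A row lasts 1/10 s, in which the tool goes at most 50 mm and 8.59 degrees, less where a joint would pass 70% of its speed; a pose out of reach is approached as far as the arm can. A call is refused whole if a number of a shift passes 0.05 or a number of a turn 8.59, either way. A call with a gripper value outside its range is refused whole. The fingers move at their own pace and stop on an object; "force" is the grip in N (left out, the last holds). Time passes only in rows, so rows that do not move let the fingers close. It gives the time, the measured TCP pose, the force, the opening and the grip force at its end, in the units of the state.
- get_obs(): the state, without advancing time (a new reading comes with each control period).
- camera(name): name is "side" or "top"; returns (picture, depth): 384x512x3 uint8, red, green, blue; 384x512 float32, m along the optical axis (not along the pixel's ray), 0 where there is no reading.
- calibration(name): a dict with "camera_matrix" (3x3 intrinsics, pixels), "R" (3x3) and "t" (3): a world point X has camera coordinates R X + t. Camera axes: x right, y down, z forward; pixel columns grow to the right and rows downward; lengths in m; the calibration is good to about 2 mm. A picture is of the moment at which its call begins. calibration takes no time and is no camera call.
- job_done(): hands the job in; it is judged then, once.
Trained networks look in the newest picture that a camera, given by its name, has taken for a name from the list of things; names that differ only in an ending like _2 or _b are one class to them, and where a whole thing is asked for, a point or a joint stands for the part that bears it (a point fixed in the world has none). Each returns a list of dicts, best first, with "score" (0 to 1); they miss things now and then, are a little off and sometimes report something else, mostly with a low value. They report only what shows in the picture. A call takes as long as a camera call. They do not tell look-alikes from the thing itself.
- recognise(name, camera): "xyz" ([x, y, z] in m, in the coordinates of the camera as it stood for that picture, good to about 4 mm: the middle of the surface that is visible of it).
- cut_out(name, camera): "mask" (384x512 bool, what is visible of it).
- mark_of(name, camera): "xyz" ([x, y, z] in m, in the coordinates of the camera as it stood for that picture, good to about 4 mm: a listed point, or the origin of a listed thing).
The state is a dict: "time": time; "q": joint angles; "qd": joint speeds; "joint_efforts": joint torques, N m; "ee_pos": TCP position; "tcp_rot": TCP orientation; "wrist_force": force on the tool from outside, world axes, zero at the start; "torque": the same for the moment, N m; "opening": finger opening in m; "grasp_force": force on a finger pad.
Only numpy, scipy, OpenCV 4.12 (cv2) and the standard library are available. Lean on these libraries where they do the work, as an engineer would, in place of code of your own. Each camera call takes 0.05 s, during which the arm holds its last target. There are 200 camera calls.

TASK

Two spools of thread wait on the feed deck of the thread dispenser. Sort them by colour into the two pick-up pockets: set the seesaw gate by pressing down on its rocker bar, push the leading spool over the sill with a fingertip so that it rolls down to the pocket of its own colour, then rock the gate over and push the other spool so that it feeds down the other chute. Do not pick up or carry the spools, and leave the other things on the bench where they are.

Things in the scene. Friction and masses are not known exactly. Their poses are not given: they have to be found in the camera images.
- feeder: Thread dispenser of grey sheet steel, fixed on the bench, base 150 x 470 mm. Origin: middle of its underside. x points away from its operator's side, y along it towards the white pocket, z up; places below are in this frame as (x, y, z) in mm. An open-topped channel, 56 mm wide inside (x -28 to 28), runs along y: feed deck, throat, gate, and a chute to each end pocket.
- sill (a point): Middle of the sill edge at the end of the feed deck, (0, 27, 149). From here the deck falls 3.5 degrees back to the orange back lip, so that spools roll back to the lip when let go. The deck has 8 mm high side edges. A spool falls into the throat once its centre has passed the sill.
- back_lip (a point): Middle of the inner top edge of the low orange back lip (3 mm thick, 5 mm above the deck), (0, 113, 149); the deck is 144 high there. The waiting spools rest in a row against it. Behind the lip the space is free down to the white chute.
- throat (a point): Middle of the throat at sill height, (0, 0, 149): the 54 mm wide opening from the sill to the deflector wall at y -27 (its top 181 high). Clear side panels reach 157 high. A spool drops about 57 mm here on to the gate plate, rolls to the plate's lower side and down that side's chute into the end pocket.
- pivot (a point): Pivot of the seesaw gate, (0, 0, 85), axis along x. The yellow gate plate (104 mm long) lies in the channel; the steel rocker bar (14 mm wide, 196 mm long, a red pad at each end) turns with it in front of the channel at x -88. A brass tumbler weight above the pivot, behind the channel at x 42 to 70, tips the gate on to one stop or the other.
- pocket_white (a point): Centre of a spool at rest in the pocket with white plastic cheeks at the +y end, feeder (0, 200, 41).
- pocket_blue (a point): Centre of a spool at rest in the pocket with blue plastic cheeks at the -y end, feeder (0, -200, 41).
- gate (a joint): Angle of the seesaw gate (rad). Positive: the -y side is low and spools run to the blue pocket. Negative: the +y side is low and spools run to the white pocket. It always comes to rest on a stop, at -0.36 or 0.36. About 1 N down on the raised pad rocks it; once past level it falls over by itself.
- pad_white_side (a point): Middle of the top of the red press pad (26 x 30 mm) at the +y end of the rocker bar, on the white pocket's side. When the gate is level it is at feeder (-88, 92, 94); about 126 high when raised, 61 when down. Pressing it down sends spools to the white pocket.
- pad_blue_side (a point): The same at the -y end of the rocker bar, on the blue pocket's side. Level at feeder (-88, -92, 94). Pressing it down sends spools to the blue pocket.
- spool_white: Spool of white thread, 44 mm diameter, 50 mm long, about 60 g, lying across the feed deck (axis along the feeder's x). Origin at its centre. Belongs in the white pocket. It waits in a row with the blue one; either may lead (nearer the sill). The one at the lip has its centre at y 99, 167 high, the leading one at y 55, 169 high.
- spool_blue: The same with blue thread. It belongs in the blue pocket. The spools' axes lie 22 mm above the deck: a fingertip pushes them along cleanly when it reaches below that height; higher up it rides over them.
- spool_red: Spool of red thread, 44 mm diameter, 50 mm high, standing on the bench behind the dispenser; origin at its centre. Leave alone.
- wax: Round cake of yellow beeswax, 52 mm across, 16 mm high, behind the dispenser. Origin under its centre. Leave alone.
- bone_folder: Flat white bone folder, 150 x 24 x 5 mm, lying in front of the dispenser. Origin under its centre. Leave alone.
- glue_jar: White glue jar, 76 mm diameter, 100 mm high. Origin under its centre. Leave alone.
- glue_brush: Glue brush lying on the green cutting mat. Leave alone.
- hammer: Backing hammer lying on the bench. Leave alone.
- book_block: Small red book, 110 x 155 x 27 mm, lying flat. Origin under its centre. Leave alone.
There are look-alikes about, which are no part of the job. What is shaped like the spool_white but pink is not meant.

How it is judged:
By the outcome, as a careful person would: the job done as asked, in the order asked, and still so for the second after the job is handed in, with the robot touching nothing.
It also fails if it takes over 58 s, if anything falls off the work surface, if the arm or the gripper's body presses on something with over 40 N, if the wrist force passes 120 N, or if a joint passes its speed limit or range.

## Working session

There is one attempt and no reset: what is moved stays moved. The work goes in short steps, Python scripts to look and compute and a tool call to move; the robot and the scene stay as the last step left them, time stands still between calls to the robot, and variables do not carry over. Pictures are saved under pics/ and viewed, at most 10 in all, crops included, and the job is handed in when it is done.

Besides the shell and the picture viewer there is one more tool, called after ">>>" as name([rows], argument=value, ...), one row to a line, values as JSON. servo_tool: Moves the arm, as the interface text tells. Its arguments: {"type":"object","properties":{"moves":{"type":"array"},"force":{"type":"number"}},"required":["moves"]}

```bash
mkdir -p pics; cat > h.py <<'E'
import numpy as np, cv2
from workcell import *
def world(cam,p):
    c=calibration(cam); return np.array(c["R"]).T@(np.array(p)-np.array(c["t"]))
def deproj(cam,u,v,d):
    c=calibration(cam); K=np.array(c["camera_matrix"]); return world(cam,np.linalg.inv(K)@np.array([u,v,1])*d)
def proj(cam,X):
    c=calibration(cam); K=np.array(c["camera_matrix"]); p=K@(np.array(c["R"])@np.array(X)+np.array(c["t"])); return p[:2]/p[2]
def save(cam,n):
    im,d=camera(cam); cv2.imwrite(f"pics/{n}.png",im[:,:,::-1]); return im,d
E
python3 - <<'E'
from h import *
np.set_printoptions(precision=4,suppress=True)
ims=[]
for c in("top","side"):
    im,d=save(c,c+"0"); ims.append(im); np.save(f"pics/{c}d.npy",d)
    for n in("feeder","sill","back_lip","throat","pivot","pocket_white","pocket_blue","pad_white_side","pad_blue_side","spool_white","spool_blue"):
        print(c,n,[(world(c,r["xyz"]).round(4),round(r["score"],2)) for r in mark_of(n,c)[:3]])
o=get_obs();print(o["time"],o["ee_pos"],o["tcp_rot"],o["opening"],grasp_offset)
E
```

```text
top feeder [(array([ 0.5583,  0.0472, -0.0012]), 0.74)]
top sill [(array([0.5521, 0.247 , 0.037 ]), 0.66), (array([0.5606, 0.0741, 0.1461]), 0.65)]
top back_lip [(array([0.5534, 0.1634, 0.1458]), 0.9)]
top throat [(array([0.5584, 0.0522, 0.1522]), 0.81), (array([0.5629, 0.0474, 0.0853]), 0.59), (array([0.5483, 0.2465, 0.0339]), 0.44)]
top pivot [(array([0.5641, 0.0446, 0.0838]), 0.66)]
top pocket_white [(array([0.5521, 0.2467, 0.0363]), 0.58), (array([0.3748, 0.0007, 0.0013]), 0.37)]
top pocket_blue [(array([ 0.5756, -0.1567,  0.0387]), 0.58), (array([0.5594, 0.1046, 0.1701]), 0.58)]
top pad_white_side [(array([0.4644, 0.1328, 0.0596]), 0.76)]
top pad_blue_side [(array([ 0.4729, -0.0404,  0.1235]), 0.77)]
top spool_white [(array([0.55  , 0.1484, 0.1646]), 0.81), (array([0.3831, 0.2087, 0.0177]), 0.79), (array([0.7265, 0.3017, 0.0261]), 0.72)]
top spool_blue [(array([0.5603, 0.1019, 0.1701]), 0.52)]
side feeder [(array([ 0.5629,  0.0453, -0.002 ]), 0.9)]
side sill [(array([0.5606, 0.0752, 0.1506]), 0.58), (array([ 0.4624, -0.4419,  0.0004]), 0.16)]
side back_lip [(array([0.5505, 0.1584, 0.1457]), 0.93), (array([ 0.4025, -0.5498, -0.0002]), 0.41)]
side throat [(array([0.5592, 0.0517, 0.1482]), 0.82), (array([ 0.3779,  0.0031, -0.0006]), 0.72)]
side pivot [(array([0.5626, 0.05  , 0.0807]), 0.8)]
side pocket_white [(array([0.5488, 0.2458, 0.0343]), 0.7)]
side pocket_blue [(array([ 0.5657, -0.1528,  0.0385]), 0.83)]
side pad_white_side [(array([0.4663, 0.1317, 0.0614]), 0.62), (array([0.676 , 0.1529, 0.0233]), 0.18)]
side pad_blue_side [(array([ 0.4754, -0.0413,  0.1249]), 0.68), (array([ 0.6817, -0.0364, -0.0017]), 0.21)]
side spool_white [(array([0.7236, 0.2998, 0.0212]), 0.56), (array([0.379 , 0.2083, 0.022 ]), 0.55), (array([ 0.6815, -0.0354, -0.0043]), 0.28)]
side spool_blue []
1.2 [0.2166 0.5055 0.2313] [-179.9971    0.0005  156.8057] 0.08594736222056192 0.0187
```

View pics/top0.png

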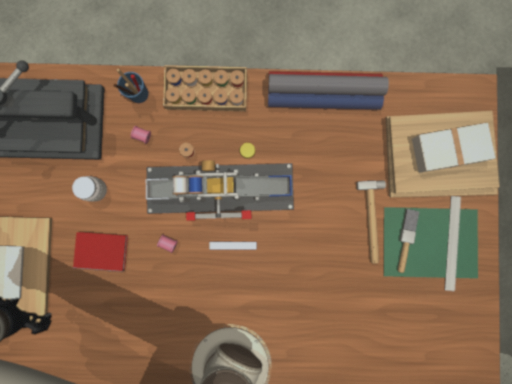

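View pics/side0.png

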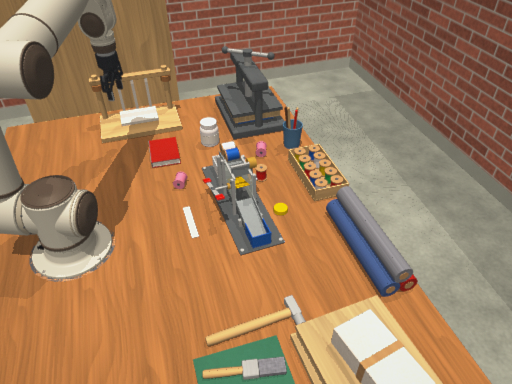

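```bash
python3 - <<'E'
import numpy as np
# fit feeder yaw/origin
P=dict(feeder=(0,0,0),sill=(0,27,149),lip=(0,113,149),throat=(0,0,149),pivot=(0,0,85),pw=(0,200,41),pb=(0,-200,41),aw=(-88,80,61),ab=(-88,-92,126))
W=dict(feeder=(.5606,.0462),sill=(.5606,.0747),lip=(.552,.1609),throat=(.5588,.052),pivot=(.5633,.0473),pw=(.5505,.2463),pb=(.5706,-.1548),aw=(.4654,.1323),ab=(.4742,-.0409))
from scipy.optimize import least_squares
k=[a for a in P if a[0]!='a'or 1]
s,c=np.sin(.36),np.cos(.36)
P['aw']=(-88,92*c+9*s*1,61);P['ab']=(-88,-92*c+9*s,126)
A=np.array([P[a][:2]for a in k])/1e3;B=np.array([W[a]for a in k])
def f(p):
    R=np.array([[np.cos(p[2]),-np.sin(p[2])],[np.sin(p[2]),np.cos(p[2])]]);return (A@R.T+p[:2]-B).ravel()
r=least_squares(f,[.56,.047,0]);print(r.x,np.degrees(r.x[2]));print(dict(zip(k,(r.fun.reshape(-1,2)*1e3).round(1).tolist())))
E
```

```text
[0.55993651 0.04745393 0.05243951] 3.004562560568807
{'feeder': [-0.7, 1.3], 'sill': [-2.1, -0.3], 'lip': [2.0, -0.6], 'throat': [1.1, -4.5], 'pivot': [-3.4, 0.2], 'pw': [-1.0, 0.9], 'pb': [-0.2, 2.5], 'aw': [2.0, -0.3], 'ab': [2.2, 0.9]}
```

The top view shows blue at (196,184) leading, nearer the gate at (222,184), with white at (180,184) against the lip. The red pads are at (193,216) and (247,215). Heights put the white-side pad low (60 mm) and the blue-side one raised (124 mm). The pink look-alikes lie at (141,135) and (167,243). The side view agrees: the raised pad is at (207,182) and the low one at (219,197). I'll check heights in the feeder area while turning the tool to the feeder's axes.

```bash
cat >> h.py <<'E'
O=np.array([.5599,.0475]);a=np.radians(3.0)
def feed(X):
    X=np.atleast_2d(X); d=X[:,:2]-O; return np.c_[d[:,0]*np.cos(a)+d[:,1]*np.sin(a),-d[:,0]*np.sin(a)+d[:,1]*np.cos(a),X[:,2]]*1e3
def cloud(cam,d):
    c=calibration(cam);K=np.array(c["camera_matrix"]);v,u=np.nonzero(d>0)
    p=np.linalg.inv(K)@np.vstack([u,v,np.ones(len(u))])*d[v,u]
    return feed((np.array(c["R"]).T@(p-np.array(c["t"])[:,None])).T)
E
python3 - <<'E'
from h import *
for c in("top","side"):
    F=cloud(c,np.load(f"pics/{c}d.npy"))
    for y in range(-100,141,20):
        print(c,y,[(int(F[m,2].max()) if (m:=((abs(F[:,0]-x)<10)&(abs(F[:,1]-y)<10))).any() else None) for x in range(-120,121,20)])
print(feed(get_obs()["ee_pos"]))
E
```

```text
top -100 [9, 134, 132, 9, 11, 65, 49, 64, 60, 9, 7, 20, 20]
top -80 [5, 130, 133, 14, 11, 73, 57, 73, 66, 12, 7, 18, 20]
top -60 [4, 118, 121, 13, 159, 163, 60, 163, 160, 10, 15, 4, 20]
top -40 [5, 104, 106, 11, 183, 188, 188, 177, 161, 13, 7, 6, 3]
top -20 [3, 98, 100, 12, 186, 188, 190, 191, 185, 11, 6, 5, 6]
top 0 [3, 97, 98, 91, 163, 162, 99, 162, 165, 157, 153, 4, 4]
top 20 [3, 84, 85, 14, 161, 161, 149, 166, 166, 165, 154, 3, 5]
top 40 [5, 75, 80, 10, 159, 190, 188, 190, 163, 165, 158, 4, 4]
top 60 [4, 69, 68, 11, 160, 192, 192, 192, 162, 9, 11, 4, 5]
top 80 [5, 68, 66, 10, 10, 185, 184, 184, 155, 13, 8, 51, 54]
top 100 [4, 62, 65, 12, 146, 188, 189, 188, 149, 10, 7, 54, 55]
top 120 [4, 6, 8, 11, 35, 189, 185, 186, 152, 12, 10, 50, 53]
top 140 [5, 4, 6, 13, 13, 55, 33, 44, 52, 10, 11, 6, 4]
side -100 [1, 131, 128, 8, 69, 50, 51, 65, None, 7, 3, 19, 18]
side -80 [4, 127, 128, 9, 69, 55, 54, 73, 5, 8, 4, 15, 16]
side -60 [2, 104, 107, 9, 160, 159, 109, 162, 159, 11, 7, 1, 0]
side -40 [4, 106, 102, 9, 183, 186, 184, 186, 157, 10, 3, 4, 2]
side -20 [2, 95, 97, 8, 184, 183, 185, 185, 159, 10, 3, 0, 3]
side 0 [2, 93, 92, 89, 158, 157, 94, 161, 162, 156, 5, 1, 2]
side 20 [1, 79, 77, 7, 158, 158, 152, 160, 160, 162, 4, 1, 2]
side 40 [2, 74, 75, None, 159, 190, 186, 188, 159, 158, 2, 5, 1]
side 60 [1, 67, 66, 8, 158, 190, 188, 189, 155, None, 0, 3, 3]
side 80 [2, 64, 67, 9, 154, 183, 184, 181, None, None, None, 52, 53]
side 100 [2, 58, 58, 9, 151, 185, 185, 187, None, None, None, 52, 51]
side 120 [5, 1, 3, 7, 22, 179, 179, None, None, None, None, 51, 51]
side 140 [4, 0, 0, 9, 7, None, None, 48, None, None, None, 0, 1]
[[-318.85434207  475.37078159  231.26704647]]
```

>>> servo_tool([
  [[0,0,7.975],[0,0,0],0],
  [[0,0,7.975],[0,0,0],0],
  [[0,0,7.975],[0,0,0],0],
  [[0,0,7.975],[0,0,0],0],
  [[0,0,7.975],[0,0,0],0],
  [[0,0,7.975],[0,0,0],0],
  [[0,0,7.975],[0,0,0],0],
  [[0,0,7.975],[0,0,0],0],
  [[0,0,0],[0,0,0],0],
])

```text
time: 2.1
ee_pos: [0.2166, 0.5055, 0.2313]
tcp_rot: [-180.0, 0.0, 92.9]
wrist_force: [0.8, -0.3, 0.3]
opening: 0.0
grasp_force: 0.0
```

>>> servo_tool([
  [[0,0,0],[-0.04,0.0165,0],0],
  [[0,0,0],[-0.04,0.0165,0],0],
  [[0,0,0],[-0.04,0.0165,0],0],
  [[0,0,0],[-0.04,0.0165,0],0],
  [[0,0,0],[-0.04,0.0165,0],0],
  [[0,0,0],[-0.04,0.0165,0],0],
  [[0,0,0],[-0.04,0.0165,0],0],
  [[0,0,0],[-0.04,0.0165,0],0],
  [[0,0,0],[-0.04,0.0165,0],0],
  [[0,0,0],[-0.04,0.0165,0],0],
  [[0,0,0],[-0.04,0.0165,0],0],
  [[0,0,0],[-0.04,0.0165,0],0],
])

```text
time: 3.3
ee_pos: [0.44, 0.0348, 0.2316]
tcp_rot: [180.0, -0.0, 93.3]
wrist_force: [1.5, -0.2, -0.8]
opening: -0.0001
grasp_force: 0.0
```

>>> servo_tool([
  [[0,0,0],[-0.04,0.0165,0],0],
  [[0,0,0],[-0.04,0.0165,0],0],
  [[0,0,0],[0,0,0.04],0],
  [[0,0,0],[0,0,0.04],0],
  [[0,0,0],[0,0,0],0],
])

```text
time: 3.8
ee_pos: [0.474, -0.0418, 0.1462]
tcp_rot: [-179.5, -0.1, 93.2]
wrist_force: [-0.5, -0.5, -0.5]
opening: -0.0001
grasp_force: 0.0
```

```bash
python3 - <<'E'
from h import *
o=get_obs();print(feed(o["ee_pos"]),o["wrist_force"])
c=save("side","s1")
im=cv2.imread("pics/s1.png")[80:280,130:330];cv2.imwrite("pics/s1c.png",cv2.resize(im,None,fx=3,fy=3))
E
```

```text
[[-90.4638345  -84.64868256 146.22706815]] [-0.5074199  -0.48157025 -0.5166359 ]
```

View pics/s1c.png

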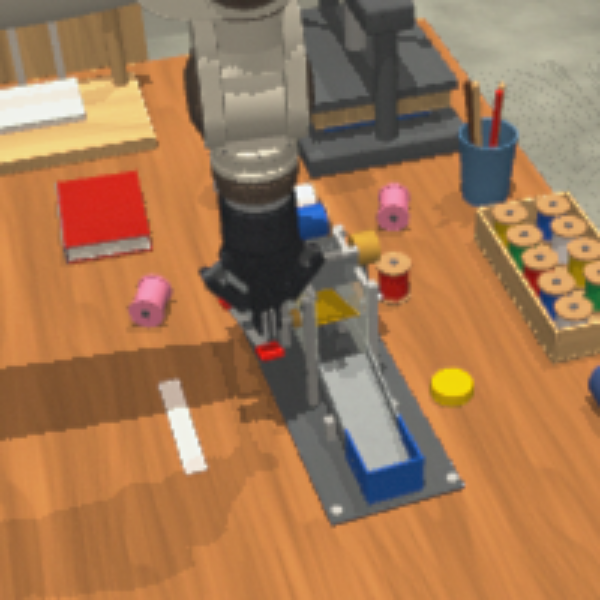

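The shut fingertip is just above the red blue-side pad, at (270,350) in the crop. Blue still leads white on the deck, at (312,220). Now I press.

>>> servo_tool([
  [[0,0,0],[0,0,0.012],0],
  [[0,0,0],[0,0,0.011],0],
  [[0,0,0],[0,0,0.011],0],
  [[0,0,0],[0,0,0.011],0],
  [[0,0,0],[0,0,0.011],0],
  [[0,0,0],[0,0,0.011],0],
  [[0,0,0],[0,0,0.008],0],
  [[0,0,0],[0,0,0],0],
  [[0,0,0],[0,0,0],0],
])

```text
time: 4.75
ee_pos: [0.4766, -0.0416, 0.0763]
tcp_rot: [-180.0, -0.0, 93.0]
wrist_force: [-0.5, -0.1, -0.3]
opening: 0.0003
grasp_force: 0.0
```

>>> servo_tool([
  [[0,0,0],[0,0,-0.03],0],
  [[0,0,0],[0,0,-0.04],0],
  [[0,0,0],[0,0,-0.04],0],
  [[0,0,0],[0,0,-0.04],0],
  [[0,0,0],[0,0,0],0],
])

```text
time: 5.25
ee_pos: [0.4784, -0.0417, 0.2325]
tcp_rot: [179.5, 0.1, 93.0]
wrist_force: [0.2, 0.4, -0.4]
opening: 0.0003
grasp_force: 0.0
```

```bash
python3 - <<'E'
from h import *
for c in("side","top"):
    save(c,c+"2")
    for n in("pad_white_side","pad_blue_side","spool_blue","spool_white"):
        print(c,n,[(feed(world(c,r["xyz"])).round(0)[0],round(r["score"],2)) for r in mark_of(n,c)[:3]])
o=get_obs();print(o["time"],feed(o["ee_pos"]),o["wrist_force"],o["tcp_rot"])
E
```

```text
side pad_white_side [(array([-88.,  83., 124.]), 0.66)]
side pad_blue_side [(array([-89., -90.,  57.]), 0.57)]
side spool_blue [(array([  3.,  59., 165.]), 0.64)]
side spool_white [(array([171., 252.,  19.]), 0.71), (array([-175.,  171.,   18.]), 0.63)]
top pad_white_side [(array([-90.,  84., 125.]), 0.69)]
top pad_blue_side [(array([-189.,  380.,    1.]), 0.41), (array([ -0.,  26., 145.]), 0.26)]
top spool_blue [(array([121., -93.,   0.]), 0.7), (array([  1.,  55., 168.]), 0.65), (array([  2.,  27., 151.]), 0.64)]
top spool_white [(array([ -2., 100., 163.]), 0.77), (array([-170.,  173.,   19.]), 0.68), (array([179., 248.,  21.]), 0.48)]
5.75 [[-88.01244232 -84.55182184 225.734523  ]] [ 0.11750777 -0.12946678 -0.30071439] [-1.79945972e+02 -7.01400380e-03  9.30082913e+01]
```

Gate now set to blue (white-side pad at 124, blue-side at 57). Next I go behind the lip.

>>> servo_tool([
  [[0,0,0],[0.038,0.011,0],0],
  [[0,0,0],[0.038,0.011,0],0],
  [[0,0,0],[0.038,0.016,0],0],
  [[0,0,0],[0.038,0.016,0],0],
  [[0,0,0],[0.038,0.017,0],0],
  [[0,0,0],[0.04,0.017,0],0],
  [[0,0,0],[0,0,0],0],
  [[0,0,0],[0,0,0.025],0],
  [[0,0,0],[0,0,0.025],0],
  [[0,0,0],[0,0,0.0187],0],
  [[0,0,0],[0,0,0],0],
  [[0,0,0],[0,0,0],0],
])

```text
time: 6.95
ee_pos: [0.5523, 0.1923, 0.158]
tcp_rot: [-180.0, 0.0, 93.0]
wrist_force: [-0.1, -0.1, 0.3]
opening: -0.0001
grasp_force: 0.0
```

```bash
python3 - <<'E'
from h import *
ims=[]
for c in("side","top"):
    im,d=save(c,c+"3")
    p=proj(c,[.555,.13,.16]).astype(int); k=im[p[1]-50:p[1]+50,p[0]-60:p[0]+60,::-1]; ims.append(cv2.resize(k,(390,325),interpolation=cv2.INTER_CUBIC))
cv2.imwrite("pics/c3.png",np.hstack(ims))
o=get_obs();print(o["time"],feed(o["ee_pos"]),o["wrist_force"])
E
```

```text
7.05 [[  0.62731192 145.33890925 159.07741249]] [-0.70150716  0.30127687 -0.33969648]
```

View pics/c3.png

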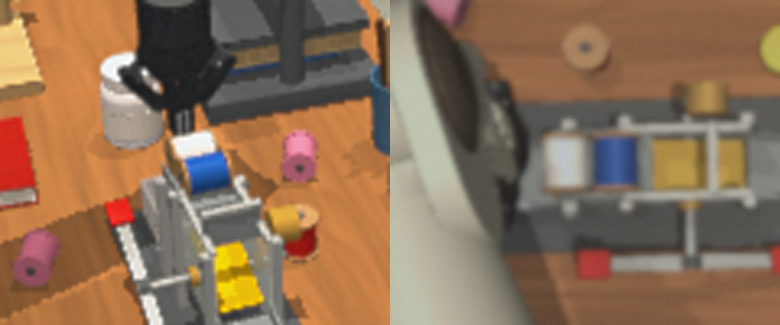

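The finger stands behind the white spool, centred, at (182,125) in the left crop. Blue leads at (207,172). I push slowly to just short of the sill first.

>>> servo_tool([
  [[0,0,0],[-0.006,0,0.001],0],
  [[0,0,0],[-0.005,0,0],0],
  [[0,0,0],[-0.003,0,0],0],
  [[0,0,0],[-0.003,0,0],0],
  [[0,0,0],[-0.003,0,0],0],
  [[0,0,0],[-0.003,0,0],0],
  [[0,0,0],[-0.003,0,0],0],
  [[0,0,0],[-0.003,0,0],0],
  [[0,0,0],[-0.003,0,0],0],
  [[0,0,0],[-0.003,0,0],0],
  [[0,0,0],[-0.002,0,0],0],
  [[0,0,0],[0,0,0],0],
])

```text
time: 8.25
ee_pos: [0.5544, 0.1555, 0.1566]
tcp_rot: [180.0, 0.0, 93.0]
wrist_force: [0.4, 0.5, -0.5]
opening: -0.0001
grasp_force: 0.0
```

```bash
cat > look.py <<'E'
from h import *
import sys
for c in("side","top"):
    im,d=save(c,c+sys.argv[1])
    for n in("spool_blue","spool_white"):
        print(c,n,[(feed(world(c,r["xyz"])).round(0)[0],round(r["score"],2)) for r in mark_of(n,c)[:4]])
    if c=="side":
        p=proj(c,[.56,.05,.1]).astype(int); k=im[p[1]-60:p[1]+75,p[0]-75:p[0]+75,::-1]; cv2.imwrite(f"pics/c{sys.argv[1]}.png",cv2.resize(k,None,fx=4,fy=4,interpolation=cv2.INTER_CUBIC))
o=get_obs();print(o["time"],feed(o["ee_pos"]),o["wrist_force"])
E
python3 look.py 4
```

```text
side spool_blue [(array([  0.,  30., 168.]), 0.63), (array([-183.,  -33.,   -0.]), 0.4)]
side spool_white [(array([173., 249.,  21.]), 0.69), (array([ -3.,  78., 169.]), 0.62), (array([-176.,  170.,   18.]), 0.49)]
top spool_blue [(array([  2.,  31., 172.]), 0.57)]
top spool_white [(array([178., 246.,  26.]), 0.51)]
8.55 [[  0.1811568  108.50795558 156.56928212]] [ 0.18057131  0.64950044 -0.67386806]
```

Blue is at y≈31, as planned. I push it 6–7 mm more.

>>> servo_tool([
  [[0,0,0],[-0.003,0,0],0],
  [[0,0,0],[-0.003,0,0],0],
  [[0,0,0],[-0.001,0,0],0],
  [[0,0,0],[0,0,0],0],
  [[0,0,0],[0,0,0],0],
  [[0,0,0],[0,0,0],0],
])

```text
time: 9.15
ee_pos: [0.5548, 0.1488, 0.1566]
tcp_rot: [-180.0, 0.0, 93.0]
wrist_force: [0.4, 0.2, -0.4]
opening: 0.0003
grasp_force: 0.0
```

```bash
python3 look.py 5
```

```text
side spool_blue [(array([   2., -131.,   58.]), 0.77)]
side spool_white [(array([-172.,  167.,   20.]), 0.64), (array([172., 249.,  21.]), 0.61), (array([ -6.,  71., 169.]), 0.46)]
top spool_blue [(array([ 3., -0., 84.]), 0.71)]
top spool_white [(array([ -3.,  69., 165.]), 0.69), (array([179., 246.,  24.]), 0.64)]
9.45 [[  0.18922681 101.48540373 156.5658948 ]] [0.00412897 0.66922634 0.53914177]
```

Blue has dropped and is rolling down the blue chute. I retreat and lift so that white rolls back to the lip.

>>> servo_tool([
  [[0,0,0],[0.006,0,0],0],
  [[0,0,0],[0.006,0,0],0],
  [[0,0,0],[0.006,0,0],0],
  [[0,0,0],[0.006,0,0],0],
  [[0,0,0],[0.006,0,0],0],
  [[0,0,0],[0.008,0,0],0],
  [[0,0,0],[0.008,0,0],0],
  [[0,0,0],[0,0,-0.03],0],
  [[0,0,0],[0,0,-0.04],0],
  [[0,0,0],[0,0,0],0],
])

```text
time: 10.45
ee_pos: [0.5536, 0.1957, 0.2321]
tcp_rot: [179.6, -0.1, 93.0]
wrist_force: [0.2, 0.1, 0.3]
opening: 0.0001
grasp_force: 0.0
```

```bash
python3 look.py 6
```

```text
side spool_blue [(array([  3.,  29., 150.]), 0.58), (array([  -3., -200.,   39.]), 0.5)]
side spool_white [(array([ -4., 104., 165.]), 0.72), (array([172., 250.,  21.]), 0.7), (array([-176.,  169.,   18.]), 0.54)]
top spool_blue [(array([   2., -204.,   42.]), 0.78)]
top spool_white [(array([-167.,  172.,   18.]), 0.64), (array([179., 247.,  23.]), 0.64), (array([ -4., 100., 165.]), 0.52)]
10.75 [[-2.02333024e-01  1.47429378e+02  2.25326320e+02]] [ 1.02101302 -0.31178452  0.34340872]
```

View pics/c6.png

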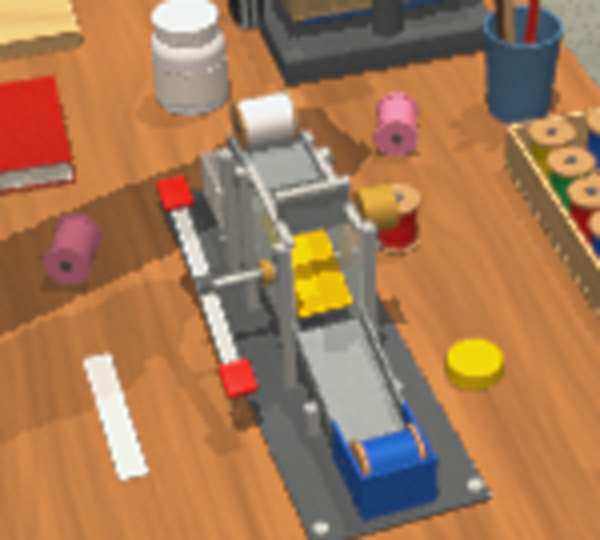

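Blue lies in the blue pocket at (392,450), white is back at the lip at (265,118), and the white-side pad is raised at (175,192). Next I press that pad at (-88, 84).

>>> servo_tool([
  [[0,0,0],[-0.015,-0.022,0],0],
  [[0,0,0],[-0.016,-0.022,0],0],
  [[0,0,0],[-0.016,-0.022,0],0],
  [[0,0,0],[-0.016,-0.022,0],0],
  [[0,0,0],[0,0,0],0],
  [[0,0,0],[0,0,0.03],0],
  [[0,0,0],[0,0,0.03],0],
  [[0,0,0],[0,0,0.02],0],
  [[0,0,0],[0,0,0],0],
])

```text
time: 11.65
ee_pos: [0.4664, 0.127, 0.1432]
tcp_rot: [-179.7, 0.1, 93.0]
wrist_force: [-0.1, 0.6, 0.5]
opening: 0.0002
grasp_force: 0.0
```

>>> servo_tool([
  [[0,0,0],[0,0,0.012],0],
  [[0,0,0],[0,0,0.011],0],
  [[0,0,0],[0,0,0.011],0],
  [[0,0,0],[0,0,0.011],0],
  [[0,0,0],[0,0,0.011],0],
  [[0,0,0],[0,0,0.011],0],
  [[0,0,0],[0,0,0.004],0],
  [[0,0,0],[0,0,0],0],
  [[0,0,0],[0,0,0],0],
])

```text
time: 12.55
ee_pos: [0.4673, 0.1271, 0.0754]
tcp_rot: [-179.9, 0.0, 93.0]
wrist_force: [-4.7, -0.3, 1.4]
opening: 0.0001
grasp_force: 0.0
```

>>> servo_tool([
  [[0,0,0],[0,0,-0.031],0],
  [[0,0,0],[0,0,-0.04],0],
  [[0,0,0],[0,0,-0.04],0],
  [[0,0,0],[0,0,-0.04],0],
  [[0,0,0],[0,0,0],0],
  [[0,0,0],[0.022,0.015,0],0],
  [[0,0,0],[0.022,0.016,0],0],
  [[0,0,0],[0.022,0.016,0],0],
  [[0,0,0],[0,0.02,0],0],
  [[0,0,0],[0,0.021,0],0],
  [[0,0,0],[0,0,0],0],
])

```text
time: 13.65
ee_pos: [0.5539, 0.198, 0.2248]
tcp_rot: [-179.9, 0.0, 93.0]
wrist_force: [-1.1, -0.2, -0.1]
opening: 0.0002
grasp_force: 0.0
```

```bash
python3 look.py 7;python3 - <<'E'
from h import *
for c in("side","top"):
    for n in("pad_white_side","pad_blue_side"):
        print(c,n,[(feed(world(c,r["xyz"])).round(0)[0],round(r["score"],2)) for r in mark_of(n,c)[:2]])
E
```

```text
side spool_blue [(array([  -0., -200.,   41.]), 0.47), (array([  3., 195.,  38.]), 0.31)]
side spool_white [(array([174., 248.,  23.]), 0.66), (array([ -4., 103., 164.]), 0.6), (array([-172.,  169.,   23.]), 0.6)]
top spool_blue [(array([   1., -202.,   40.]), 0.63), (array([ -2.,  98., 163.]), 0.24)]
top spool_white [(array([  1.,  99., 165.]), 0.8), (array([180., 247.,  23.]), 0.75), (array([-172.,  171.,   20.]), 0.71)]
13.95 [[ -0.26560009 150.37111719 226.92289253]] [-0.39400119 -0.3190439   0.54283058]
side pad_white_side [(array([-90.,  90.,  61.]), 0.72)]
side pad_blue_side [(array([-90., -84., 124.]), 0.82)]
top pad_white_side [(array([-88.,  89.,  62.]), 0.81)]
top pad_blue_side [(array([-90., -82., 123.]), 0.85), (array([   2., -199.,   43.]), 0.42)]
```

Gate now set to white. I go down behind the lip and push the white spool over.

>>> servo_tool([
  [[0,0,0],[0,0,0.025],0],
  [[0,0,0],[0,0,0.025],0],
  [[0,0,0],[0,0,0.02],0],
  [[0,0,0],[0,0,0],0],
  [[0,0,0],[-0.007,0,0],0],
  [[0,0,0],[-0.006,0,0],0],
  [[0,0,0],[-0.004,0,0],0],
  [[0,0,0],[-0.003,0,0],0],
  [[0,0,0],[-0.003,0,0],0],
  [[0,0,0],[-0.003,0,0],0],
  [[0,0,0],[-0.003,0,0],0],
  [[0,0,0],[-0.003,0,0],0],
])

```text
time: 15.35
ee_pos: [0.5539, 0.1656, 0.1566]
tcp_rot: [-180.0, -0.0, 93.0]
wrist_force: [0.1, -0.1, -0.2]
opening: -0.0001
grasp_force: 0.1
```

>>> servo_tool([
  [[0,0,0],[-0.004,0,0],0],
  [[0,0,0],[-0.004,0,0],0],
  [[0,0,0],[-0.004,0,0],0],
  [[0,0,0],[-0.004,0,0],0],
  [[0,0,0],[-0.004,0,0],0],
  [[0,0,0],[-0.004,0,0],0],
  [[0,0,0],[-0.004,0,0],0],
  [[0,0,0],[-0.004,0,0],0],
  [[0,0,0],[-0.004,0,0],0],
  [[0,0,0],[-0.003,0,0],0],
  [[0,0,0],[-0.003,0,0],0],
  [[0,0,0],[0,0,0],0],
])

```text
time: 16.55
ee_pos: [0.5561, 0.1235, 0.1566]
tcp_rot: [-180.0, 0.0, 93.0]
wrist_force: [0.0, -0.4, -0.9]
opening: -0.0
grasp_force: 0.0
```

```bash
python3 look.py 8
```

```text
side spool_blue [(array([  -0., -198.,   38.]), 0.71), (array([  -4., -202.,   43.]), 0.59), (array([-186., -589.,    1.]), 0.52)]
side spool_white [(array([173., 246.,  20.]), 0.7), (array([ -3.,  46., 168.]), 0.57)]
top spool_blue [(array([   2., -202.,   43.]), 0.68), (array([  5., 402.,  -5.]), 0.58), (array([   4., -205.,   38.]), 0.48), (array([-92., -83., 122.]), 0.23)]
top spool_white [(array([181., 245.,  23.]), 0.8), (array([ -2.,  40., 165.]), 0.65), (array([-2.,  1.,  1.]), 0.62)]
16.85 [[  0.19188266  76.52949813 156.55255629]] [ 0.65435384 -0.39826137  0.36149449]
```

>>> servo_tool([
  [[0,0,0],[-0.004,0,0],0],
  [[0,0,0],[-0.004,0,0],0],
  [[0,0,0],[-0.004,0,0],0],
  [[0,0,0],[-0.003,0,0],0],
  [[0,0,0],[-0.003,0,0],0],
  [[0,0,0],[-0.003,0,0],0],
  [[0,0,0],[-0.002,0,0],0],
  [[0,0,0],[0,0,0],0],
  [[0,0,0],[0,0,0],0],
  [[0,0,0],[0,0,0],0],
  [[0,0,0],[0,0,0],0],
  [[0,0,0],[0,0,0],0],
])

```text
time: 18.05
ee_pos: [0.5573, 0.101, 0.1565]
tcp_rot: [-180.0, -0.0, 93.0]
wrist_force: [-0.3, 0.6, -0.9]
opening: 0.0001
grasp_force: 0.0
```

```bash
python3 look.py 9
```

```text
side spool_blue [(array([  -1., -202.,   40.]), 0.71)]
side spool_white [(array([  -4., -200.,   44.]), 0.63), (array([169., 247.,  23.]), 0.54), (array([-175.,  167.,   19.]), 0.5)]
top spool_blue [(array([   2., -199.,   42.]), 0.48)]
top spool_white [(array([182., 245.,  24.]), 0.63), (array([  1.,  25., 151.]), 0.32)]
18.35 [[  0.20763865  53.44876933 156.60319168]] [ 0.34922593  0.14806002 -0.39068745]
```

Lift up and away, then look.

>>> servo_tool([
  [[0,0,0],[0,0,-0.03],0],
  [[0,0,0],[0,0,-0.04],0],
  [[0,0,0],[0,0,-0.02],0],
  [[0,0,0],[0,-0.04,0],0],
  [[0,0,0],[0,-0.04,0],0],
  [[0,0,0],[0,-0.04,0],0],
  [[0,0,0],[0,-0.04,0],0],
  [[0,0,0],[0,-0.03,0],0],
  [[0,0,0],[0,0,0],0],
  [[0,0,0],[0,0,0],0],
])

```text
time: 19.35
ee_pos: [0.3676, 0.091, 0.2471]
tcp_rot: [179.9, -0.0, 93.0]
wrist_force: [0.1, 0.8, -0.3]
opening: -0.0001
grasp_force: 0.0
```

```bash
python3 look.py 10; python3 -c "
import cv2;a=cv2.imread('pics/top10.png')[110:270,60:320];b=cv2.imread('pics/side10.png')[110:270,130:390];cv2.imwrite('pics/c10b.png',cv2.resize(cv2.hconcat([a,b]),(800,246),interpolation=cv2.INTER_CUBIC))"
```

```text
side spool_blue [(array([  -0., -203.,   39.]), 0.6)]
side spool_white [(array([174., 246.,  20.]), 0.48), (array([-173.,  170.,   23.]), 0.45)]
top spool_blue [(array([   2., -202.,   42.]), 0.77), (array([-2., -1., -3.]), 0.49)]
top spool_white [(array([ -1., 202.,  38.]), 0.79), (array([181., 247.,  26.]), 0.48), (array([-168.,  175.,   19.]), 0.45)]
19.65 [[-189.31493929   53.38902989  246.20199026]] [ 0.22345975  0.41856906 -0.00484701]
```

View pics/c10b.png

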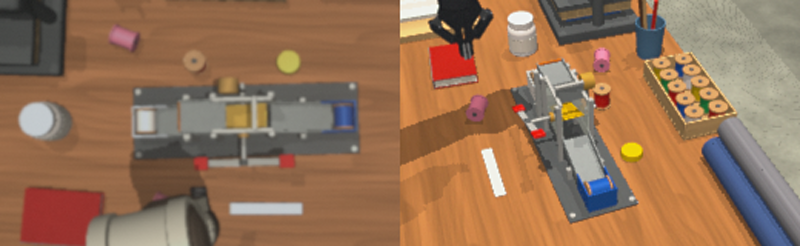

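White is in the white pocket at (145,120) and blue in the blue pocket at (345,117). The deck is empty, the other things are where they were, and the arm is clear.

```bash
python3 -c "from workcell import *; print(job_done())"
```

```text
the job is handed in; nothing more can be done
None
```

Job handed in at about 20 s: the blue spool was fed first into the blue pocket, then the gate was rocked and the white spool fed into the white pocket, with the other things on the bench untouched.

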